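# Swing the two clamps of a repair jig over the mainboard

## Task

Secure the laptop mainboard in the repair jig: push each of the two swing clamps round with a finger until its rubber foot stands wholly over the round copper pad at that end of the board. Only push, pick nothing up; do not shift the mainboard, leave the heat sink and the other things on the bench alone, and finish clear of everything.

Things in the scene. Friction and masses are not known exactly. Their poses are not given: they have to be found in the camera images.
- jig: Flat aluminium repair jig, base plate 160 x 310 x 10 mm, fixed to the bench at a varying place and yaw. Origin: centre of its underside on the bench; x across the short side, y along the long side, z up. Two dark rails (20 mm high) near its ends carry the mainboard; outside each stands a pivot post with a steel swing clamp.
- left_clamp (a joint): Angle (rad) of the left swing clamp about its upright axis at the jig's +y end. 0: arm points straight inwards along the jig's long side; 1.57: along the jig's +x; 1.9: partly outwards. Closing is turning it clockwise seen from above. Starts at 0.8 to 1.9; stops at -0.6 and 2.15, no catch at the pad. Friction of 0.06 N m (about 1 N of push) holds it where left.
- left_foot (a point): Centre of the underside of the left clamp's black rubber foot, 22 mm above the bench: a round stub 12 mm across and 12 mm tall under the arm's round end (16 mm across), 70 mm from the pivot axis. It passes 4 mm above the mainboard.
- left_pivot (a point): Point on the left clamp's pivot axis, 50 mm above the bench, level with the arm's top. The arm is a steel bar 12 mm wide from here to its round end, underside 34 mm and top 50 mm above the bench; only the foot hangs lower. Hub 26 mm across, with a bolt head to 55 mm high; the post below it is 24 mm across.
- left_pad (a point): Centre of the bare round copper pad, 30 mm across, flush in the mainboard's top face (18 mm above the bench) near its end at the jig's +y side.
- right_clamp (a joint): Angle (rad) of the right swing clamp about its upright axis at the jig's -y end. 0: arm points straight inwards along the jig's long side; 1.57: along the jig's +x; 1.9: partly outwards. Closing is turning it counter-clockwise seen from above. Starts at 0.8 to 1.9; stops at -0.6 and 2.15, no catch at the pad. Friction of 0.06 N m (about 1 N of push) holds it where left.
- right_foot (a point): Centre of the underside of the right clamp's black rubber foot, 22 mm above the bench: a round stub 12 mm across and 12 mm tall under the arm's round end (16 mm across), 70 mm from the pivot axis. It passes 4 mm above the mainboard.
- right_pivot (a point): Point on the right clamp's pivot axis, 50 mm above the bench, level with the arm's top. The arm is a steel bar 12 mm wide from here to its round end, underside 34 mm and top 50 mm above the bench; only the foot hangs lower. Hub 26 mm across, with a bolt head to 55 mm high; the post below it is 24 mm across.
- right_pad (a point): Centre of the bare round copper pad, 30 mm across, flush in the mainboard's top face (18 mm above the bench) near its end at the jig's -y side.
- board: Green laptop mainboard 110 x 170 x 4 mm, loose, about 160 g, flat on the jig's rails, long side along the jig's y; up to 14 mm off-centre along the jig's x, so the clamp angle over its pad varies. Origin: centre of its underside, 14 mm above the bench. Parts up to 6 mm high on its middle; pad centres at y +65 and -65 mm. To stay where it is.
- heatsink: Loose finned aluminium heat sink 40 x 40 x 24 mm standing on the middle of the mainboard. Origin: centre of its underside. To be left alone.
- screw_pot: Loose white screw pot, 60 mm across, 30 mm high, beyond the jig's +x side. Origin: centre of its underside. To be left alone.
- cooler: Loose round processor cooler with fan, 94 mm across, 49 mm high. Origin: centre of its underside. To be left alone.
- screwdriver: Loose screwdriver, 170 mm long, lying on the bench before the jig. Origin: centre of its underside. To be left alone.
- tweezers: Loose steel tweezers, 130 mm long, lying flat. Origin: centre of its underside. To be left alone.
- flux_jar: Loose small amber jar, 52 mm across, 55 mm high. Origin: centre of its underside. To be left alone.
- pliers: Loose pliers, 140 mm long, lying flat. Origin: centre of its underside. To be left alone.
- brush: Loose bench brush, about 200 mm long, lying flat. Origin: centre of its underside. To be left alone.

How it is judged:
By the outcome, as a careful person would: the job done as asked, in the order asked, and still so for the second after the job is handed in, with the robot touching nothing.
It also fails if it takes over 54 s, if anything falls off the work surface, if the arm or the gripper's body presses on something with over 40 N, if the wrist force passes 120 N, or if a joint passes its speed limit or range.

## Robot

A 6-joint arm with a two-finger parallel gripper is mounted at the origin on the work surface. World frame = base frame: x ahead of the robot, y to its left, z up, the work surface at z = 0. Lengths are in m, angles in rad, forces in N, time in s.
With the tool pointing down it reaches from about 0.35 to 0.8 m from the base axis. Payload 7.3 kg.
Tool frame: the origin (TCP) lies between the finger pads; the fingertips stand 25 mm ahead of it and the grasp point (between the pads) lies 6 mm ahead of it (r.tip_extent is the distance from the TCP to the fingertips, in m); z points along the fingers, y is the line along which they close (so a half turn about z gives the same grasp; the last joint's range is limited). The gripper opens to 85 mm and grips with 20 to 120 N. Pads are 22 mm wide; open, the fingers measure 114 mm over their backs; the gripper's body (76 mm by 85 mm) begins 54 mm behind the grasp point. The pads swing forward as they close: fully open they stand 13 mm farther back than shut.
Start: joints at [1.098, 0.342, 1.524, -0, 1.275, -0.146], TCP at [0.169, 0.497, 0.256] pointing down, gripper open.
Joint ranges: [-2.53, 2.53], [-0.77, 2.02], [0.04, 2.7], [-1, 4.14], [0.28, 2.66], [-3.11, 3.11]. Speed limits (rad/s): [2.57, 2.57, 3.14, 3.14, 3.14, 3.14].

## Interface

Orientations are given as a unit quaternion [x, y, z, w].
In Python, from workcell import r, command_gripper, optics gives the robot as it stands. The module is installed in compiled form; this text tells all that it offers. Calls block until the motion is done:
- r.reach(position, orientation): joint-space move of the TCP to a pose.
- r.move_straight(position, orientation=None, speed=0.15, max_force=None): straight line of the TCP; orientation=None keeps the orientation; speed is the mean speed in m/s. With max_force (N) it stops when the force on the tool has changed by that much, and returns True; else False.
- r.movej(angles): joint-space move.
- command_gripper(opening, force=None): finger opening in m; force is the grip in N (None keeps the last); returns when the fingers have stopped.
- r.hold(seconds).
- r.solve_ik(position, orientation): joint angles nearest the present ones, or None.
- r.read_state(): the state.
- optics.get_image(name): name is "scene" or "side" or "wrist"; returns (picture, depth): 480x640x3 uint8, red, green, blue; 480x640 float32, m along the optical axis (not along the pixel's ray), 0 where there is no reading.
- optics.camera_model(name): a dict with "K" (3x3 intrinsics, pixels), "R" (3x3) and "t" (3): a world point X has camera coordinates R X + t; the wrist camera has in their place "tool_from_camera" (4x4, takes a point from camera to tool coordinates, whose origin is the TCP and whose axes are the flange's). Camera axes: x right, y down, z forward; pixel columns grow to the right and rows downward; lengths in m; the calibration is good to about 2 mm. A picture is of the moment at which its call begins: read the wrist's pose just before it. camera_model takes no time and is no camera call.
A pose or a line that the arm cannot do raises r.PlanningError and nothing moves.
- r.finish_job(): hands the job in; it is judged then, once.
The state is a dict: "time_s": time; "joint_positions": joint angles; "dq": joint speeds; "tau": joint torques, N m; "eef_pos": TCP position; "eef_rot": TCP orientation; "contact_force": force on the tool from outside, world axes, zero at the start; "torque": the same for the moment, N m; "grip_width": finger opening in m; "grip_force": force on a finger pad.
Only numpy, scipy, OpenCV 4.12 (cv2) and the standard library are available. Lean on these libraries where they do the work, as an engineer would, in place of code of your own. Each camera call takes 0.05 s, during which the arm holds its last target. There are 200 camera calls.

## Working session

There is one attempt and no reset: what is moved stays moved. The work goes in short steps, each a Python script; the robot and the scene stay as the last script left them, time stands still between calls to the robot, and variables do not carry over. Pictures are saved under pics/ and viewed, at most 10 in all, crops included, and the job is handed in when it is done.

```bash
mkdir -p pics
python3 - <<'E'
from workcell import r, optics
import cv2, numpy as np
for n in ("scene","side"):
    im,d=optics.get_image(n); cv2.imwrite(f"pics/{n}0.png",im[:,:,::-1]); np.save(f"pics/{n}0d.npy",d)
    m=optics.camera_model(n); print(n,m["K"].round(1).tolist(),(-m["R"].T@m["t"]).round(3),m["R"].round(2).tolist())
print(optics.camera_model("wrist")["tool_from_camera"].round(3), r.read_state()["eef_rot"],r.tip_extent)
E
```

```text
scene [[534.2, 0.0, 313.9], [0.0, 534.2, 236.1], [0.0, 0.0, 1.0]] [1.08  0.792 0.653] [[-0.83, 0.56, 0.0], [0.3, 0.45, -0.84], [-0.47, -0.69, -0.54]]
side [[440.5, 0.0, 321.3], [0.0, 440.5, 229.2], [0.0, 0.0, 1.0]] [ 0.225 -0.543  0.647] [[0.87, -0.49, 0.0], [-0.32, -0.58, -0.75], [0.37, 0.66, -0.66]]
[[-0.001 -0.957 -0.291  0.074]
 [ 1.    -0.001 -0.     0.001]
 [-0.    -0.291  0.957 -0.119]
 [ 0.     0.     0.     1.   ]] [ 1.62693456e-01  9.86676429e-01 -6.47866972e-04 -2.11815412e-04] 0.025
```

View pics/scene0.png

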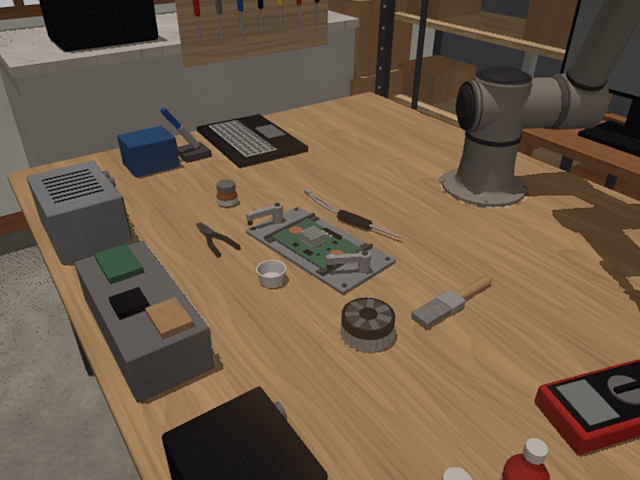

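View pics/side0.png

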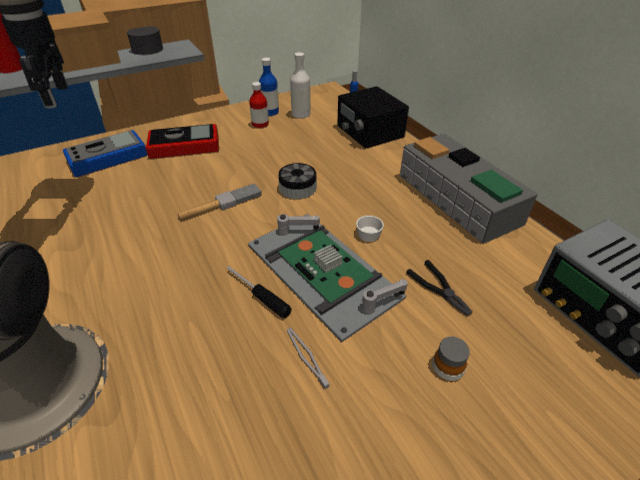

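The scene view shows the jig with clamp posts at about (362,262) and (277,212). In the side view the pads are near (305,245) and (346,282), and both arms point roughly along jig +x. Next I'll locate the pads coarsely and take a wrist look from above.

```bash
cat > h.py <<'E'
from workcell import r, command_gripper, optics
import cv2, numpy as np
from scipy.spatial.transform import Rotation as Ro
def quat(yaw):  # tool z down, tool y at world angle yaw
    y=np.array([np.cos(yaw),np.sin(yaw),0]); z=np.array([0,0,-1.]); x=np.cross(y,z)
    return Ro.from_matrix(np.c_[x,y,z]).as_quat()
def look(name,fn=None):
    m=optics.camera_model(name); s=r.read_state(); im,d=optics.get_image(name)
    if fn: cv2.imwrite(fn,im[:,:,::-1])
    if name=="wrist":
        T=np.eye(4); T[:3,:3]=Ro.from_quat(s["eef_rot"]).as_matrix(); T[:3,3]=s["eef_pos"]
        C=T@m["tool_from_camera"]; A,c=C[:3,:3],C[:3,3]
    else: A=m["R"].T; c=-A@m["t"]
    return im,d,m["K"],A,c
def ray(uv,K,A,c,z):
    d=A@np.linalg.solve(K,[uv[0],uv[1],1.]); return c+d*(z-c[2])/d[2]
def pads(im,K,A,c,amin):
    h=cv2.cvtColor(im,cv2.COLOR_RGB2HSV); mk=cv2.inRange(h,(3,110,120),(13,255,255))
    n,l,st,ce=cv2.connectedComponentsWithStats(mk)
    return [(ce[i].round(1),st[i].tolist(),ray(ce[i],K,A,c,.018).round(4)) for i in range(1,n) if st[i,4]>=amin]
E
python3 - <<'E'
from h import *
im,d,K,A,c=look("side")
for uv in ((305,245),(346,282)): print(uv,ray(uv,K,A,c,.018),im[uv[1],uv[0]])
for p in pads(im,K,A,c,25): print(*p)
a,b=[ray(uv,K,A,c,.018) for uv in ((305,245),(346,282))]
v=a-b; yaw=np.arctan2(v[1],v[0]); mid=(a+b)/2; print(mid,yaw)
q=quat(yaw); xj=np.array([np.sin(yaw),-np.cos(yaw),0])
p=mid+[0,0,.28]-xj*.03; p[2]=.30
print(optics.camera_model("wrist")["K"])
r.reach(p,q); look("wrist","pics/w1.png"); print(r.read_state()["time_s"],p,q)
E
```

```text
(305, 245) [0.52337273 0.058633   0.018     ] [170  93  53]
(346, 282) [ 0.54421748 -0.07089714  0.018     ] [171  93  53]
[305. 245.] [299, 241, 13, 9, 102] [0.5232 0.0586 0.018 ]
[345.8 281.8] [339, 277, 15, 11, 138] [ 0.544  -0.0704  0.018 ]
[ 0.53379511 -0.00613207  0.018     ] 1.7303542591294014
[[407.48064664   0.         317.61785447]
 [  0.         407.48064664 234.16327427]
 [  0.           0.           1.        ]]
2.3833 [ 0.50417618 -0.01089852  0.3       ] [-0.07969437  0.99681935  0.          0.        ]
```

View pics/w1.png

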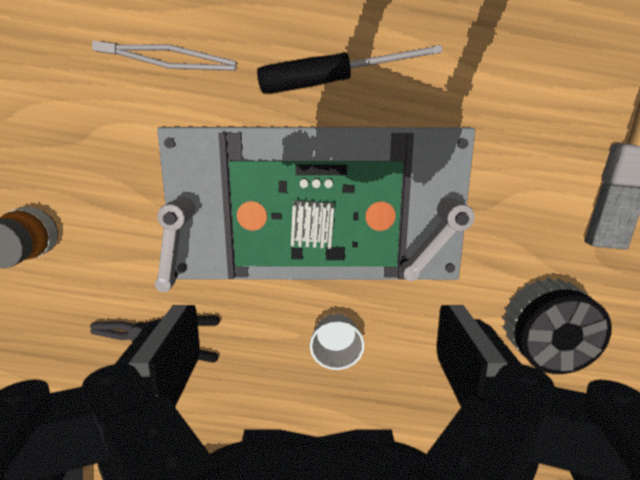

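The wrist view shows the left clamp pivot at (459,216) with its arm end at (411,271). The right pivot is at (171,216) with its arm end at (164,283). The pads are at (381,215) and (252,216), and the pot, cooler and jar are well clear of the finger paths.

```bash
cat >> h.py <<'E'
def measure(im,K,A,c,z=.05):
    """hub and round-end circle centres + pads by colour; returns world points"""
    return pads(im,K,A,c,200)
E
python3 - <<'E'
from h import *
import json
command_gripper(0); print(r.tip_extent)
im,d,K,A,c=look("wrist","pics/w2.png")
ps=pads(im,K,A,c,150)
for p in ps: print(*p)
P={}
# steel arm pixels: depth height 0.046..0.06 within jig
v,u=np.mgrid[0:480,0:640]; pc=np.stack([(u-K[0,2])/K[0,0],(v-K[1,2])/K[1,1],np.ones_like(u)],-1)*d[...,None]
W=pc@A.T+c
mk=((W[...,2]>.043)&(W[...,2]<.062)&(v<300)).astype(np.uint8)
n,l,st,ce=cv2.connectedComponentsWithStats(mk)
for i in range(1,n):
    if st[i,4]>80:
        q=W[l==i]; (ctr,sz,ang)=cv2.minAreaRect(q[:,:2].astype(np.float32)); print(ce[i].round(0),st[i].tolist(),np.round(ctr,4),np.round(sz,4),round(ang,1),q[:,2].max().round(4))
for n,uv,z in (("Lpiv",(459,216),.055),("Lend",(411,271),.05),("Rpiv",(171,216),.055),("Rend",(164,283),.05)): print(n,ray(uv,K,A,c,z).round(4))
E
```

```text
0.025
[252.1 215.7] [238, 202, 29, 28, 649] [ 0.5427 -0.0716  0.018 ]
[380.9 215.6] [367, 202, 29, 29, 662] [0.522  0.0574 0.018 ]
[170. 242.] [156, 203, 33, 90, 1590] [ 0.579  -0.1454] [0.0253 0.0905] 82.4 0.0596
[440. 239.] [403, 203, 72, 78, 1666] [0.534  0.1113] [0.0251 0.0898] 66.0 0.0585
[301. 226.] [299, 206, 5, 41, 98] [ 0.5386 -0.0209] [0.0397 0.003 ] 5.4 0.0455
[309. 227.] [306, 207, 6, 40, 98] [ 0.5377 -0.0138] [0.0396 0.003 ] 5.4 0.046
[316. 228.] [314, 208, 5, 40, 102] [ 0.5376 -0.0066] [0.0387 0.0029] 5.5 0.0454
[323. 229.] [321, 208, 6, 40, 107] [5.366e-01 5.000e-04] [0.039 0.003] 5.3 0.0454
[331. 229.] [329, 209, 6, 40, 96] [0.5365 0.0078] [0.0392 0.003 ] 5.4 0.0453
[ 13. 244.] [0, 219, 33, 50, 1278] [ 0.5969 -0.2889] [0.0455 0.0267] 8.7 0.059
[571. 297.] [549, 294, 45, 6, 190] [0.5678 0.2582] [0.0058 0.0439] 10.0 0.0493
Lpiv [0.5026 0.1211 0.055 ]
Lend [0.5646 0.0912 0.05  ]
Rpiv [ 0.5445 -0.1408  0.055 ]
Rend [ 0.6153 -0.1455  0.05  ]
```

View pics/w2.png

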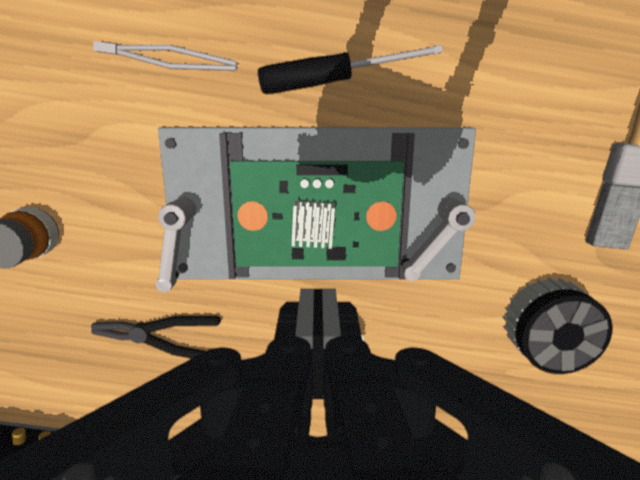

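The closed fingertips appear at (318,290-390), and the clamps, pads and heat sink have not moved. Both arms have to end at about 0.135 rad. I'll push the left clamp along an arc with the finger face kept parallel to the arm, then look.

```bash
cat >> h.py <<'E'
YAW=1.7300; yj=np.array([np.cos(YAW),np.sin(YAW),0]); xj=np.array([yj[1],-yj[0],0])
PIV={'L':np.array([.5026,.1211,0]),'R':np.array([.5445,-.1408,0])}
RHO,Z=.055,.040+.025
def pose(s,th,off,z=Z):
    k=-1 if s=='L' else 1
    u=k*np.cos(th)*yj+np.sin(th)*xj; n=-k*np.sin(th)*yj+np.cos(th)*xj
    p=PIV[s]+RHO*u+off*n; p[2]=z
    t=k*u; return p,quat(np.arctan2(t[1],t[0]))
def push(s,th0,th1,off=.017,lead=.030):
    r.reach(*pose(s,th0,lead,.13)); r.move_straight(pose(s,th0,lead)[0],max_force=8)
    r.move_straight(pose(s,th0,off)[0],speed=.06,max_force=20)
    N=int(np.ceil(abs(th1-th0)/.15))
    for th in np.linspace(th0,th1,N+1)[1:]:
        if r.move_straight(*pose(s,th,off),speed=.04,max_force=25): print("force stop",th); break
    print("F",r.read_state()["contact_force"].round(2),r.read_state()["eef_pos"].round(4))
    r.move_straight(pose(s,th,lead)[0],speed=.08); r.move_straight(pose(s,th,lead,.13)[0])
E
python3 - <<'E'
from h import *
for s,a in (('L',.96),('R',1.80)):
    for th in (a,.165):
        q=r.solve_ik(*pose(s,th,.03)); print(s,th,None if q is None else q.round(2) if hasattr(q,'round') else np.round(q,2))
push('L',.963,.165)
print(r.read_state()["time_s"]); look("wrist","pics/w3.png")
E
```

```text
L 0.96 [ 0.08  0.65  1.6  -0.    0.9  -2.61]
L 0.165 [ 0.    0.61  1.67 -0.    0.86 -1.89]
R 1.8 [-0.41  0.71  1.46 -0.    0.97 -0.34]
R 0.165 [-0.28  0.65  1.59 -0.    0.9  -1.85]
F [ 0.12  0.76 -0.2 ] [0.5364 0.0745 0.065 ]
7.9917
```

View pics/w3.png

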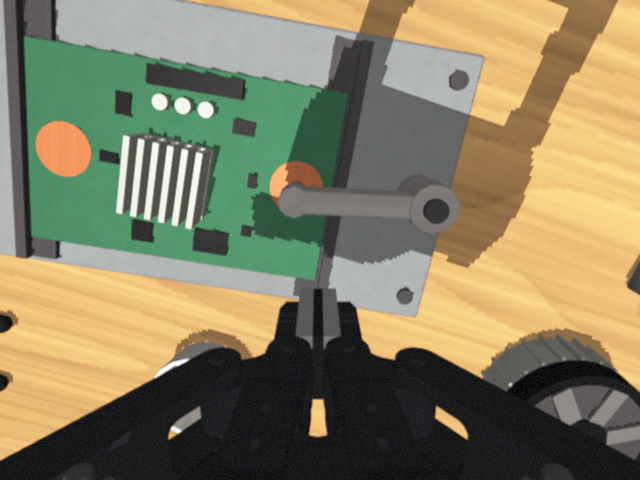

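The left arm now lies near its pad: arm end at (292,200), pivot at (436,209), pad about (297,187) seen below the arm with parallax. I'll measure the remaining offset and push the right clamp.

Run:
```python
from h import *
im,d,K,A,c=look("wrist")
e=ray((292,200),K,A,c,.05); p=ray((436,209),K,A,c,.055); pad=np.array([.522,.0574,.018])
w=e-p; print("L th",np.arctan2(w@xj,-(w@yj)),np.linalg.norm(w[:2]),e.round(4),p.round(4),"foot-pad xj,yj",((e-pad)@xj).round(4),((e-pad)@yj).round(4), "pad seen",ray((297,187),K,A,c,.018))
push('R',1.80,.165); print(r.read_state()["time_s"])
# overview
mid=np.array([.5338,-.0061,0]); p=mid-xj*.03; p[2]=.30; r.reach(p,quat(YAW))
im,d,K,A,c=look("wrist","pics/w4.png")
for q in pads(im,K,A,c,100): print(*q)
print(r.read_state()["time_s"])
```

```text
L th 0.11600615565120874 0.0703021937727249 [0.5218 0.057  0.05  ] [0.5027 0.1246 0.055 ] foot-pad xj,yj -0.0002 -0.0004 pad seen [0.52083626 0.05760153 0.018     ]
F [-0.32 -0.14  0.41] [ 0.5619 -0.086   0.065 ]
15.3583
[254.9 213.6] [239, 203, 28, 28, 365] [ 0.5387 -0.069   0.018 ]
[377.8 213.6] [367, 203, 28, 28, 379] [0.5192 0.0533 0.018 ]
16.225
```

View pics/w4.png

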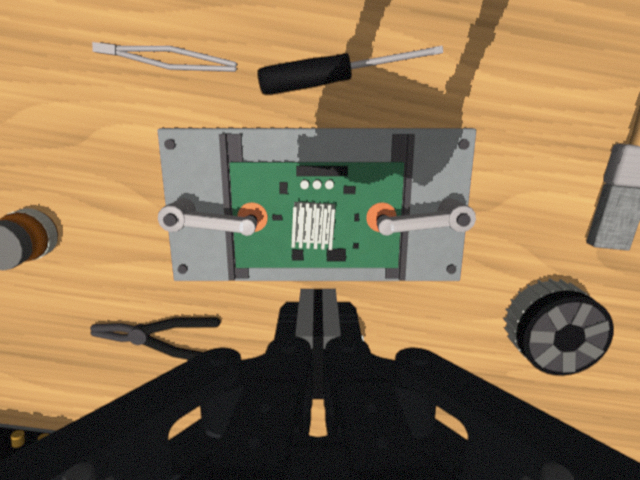

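Both arms now lie over their pads, with arm ends at (386,228) and (247,228). The pads are still at about (381,216) and (253,217), so the board has not shifted. One numeric check with heights, plus a side view.

Run:
```python
from h import *
im,d,K,A,c=look("wrist")
for s,uv,pd in (('L',(386,228),[.522,.0574,.018]),('R',(247,228),[.5427,-.0716,.018])):
    e=ray(uv,K,A,c,.05); f=e-pd; print(s,e.round(4),"foot-pad x,y(jig) mm",(f@xj*1e3).round(1),(f@yj*1e3).round(1))
im,*_=look("side"); cv2.imwrite("pics/s2.png",cv2.resize(im[200:340,230:430,::-1],None,fx=4,fy=4,interpolation=cv2.INTER_CUBIC))
```

```text
L [0.5242 0.0575 0.05  ] foot-pad x,y(jig) mm 2.2 -0.3
R [ 0.5446 -0.0711  0.05  ] foot-pad x,y(jig) mm 2.0 0.2
```

View pics/s2.png

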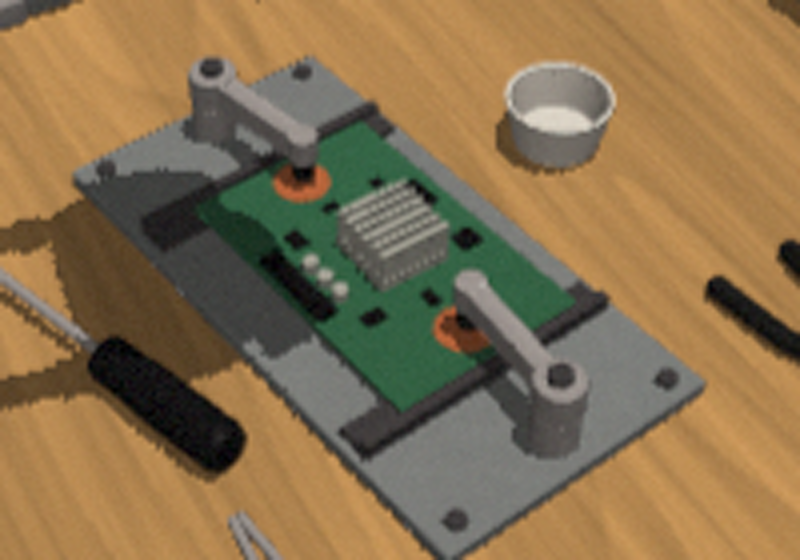

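The side crop shows both rubber feet standing inside their copper pads, at (302,175) and (465,318). The board, heat sink and other objects are undisturbed and the arm is clear, so I'm handing in.

```bash
python3 -c "
from workcell import r
print(r.finish_job())"
```

```text
the job is handed in; nothing more can be done
None
```

Both clamps are pushed round, each foot within about 2 mm of its pad's centre (up to 9 mm would still be wholly over it); the board and everything else looked unmoved, the arm is clear, and the job is handed in.

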